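# Sort the O-ring carriers and press the wide one home against the valve plunger

## Task

Sort the three black nylon O-ring carriers: put the two slim plain ones into the open tin, then set the wide flanged one spigot-down into the bore of the chrome valve body and press it down against the sprung plunger until its flange sits hard on the rim all round. Press firmly but do not ram it, and leave the other things on the counter where they are. Finish while still holding it down: do not let go, so that the spring cannot lift it off the stop.

Things in the scene. Friction and masses are not known exactly. Their poses are not given: they have to be found in the camera images.
- wide_carrier: the one wide, flanged black nylon O-ring carrier (60 g), standing upright on its spigot. From the underside up: spigot 34 mm across and 22 mm long (its lowest 5 mm tapers to 26 mm), flange 54 mm across and 6 mm thick (22 to 28 mm above the underside), then a round hub 30 mm across and 30 mm high (28 to 58 mm) to grip it by. Origin at the centre of the underside, z up
- slim_carrier_a: slim plain black nylon O-ring carrier: an upright cylinder 26 mm across and 40 mm high (30 g) without flange, with two O-rings round it that stand out 0.4 mm; origin at the centre of its underside, z up. One of two alike; both belong in the tin
- slim_carrier_b: slim plain black nylon O-ring carrier: an upright cylinder 26 mm across and 40 mm high (30 g) without flange, with two O-rings round it that stand out 0.4 mm; origin at the centre of its underside, z up. One of two alike; both belong in the tin
- slim_carrier_a_mid (a point): middle of that slim carrier (20 mm above its underside)
- slim_carrier_b_mid (a point): middle of that slim carrier (20 mm above its underside)
- tin: open round tin canister without its lid, 120 mm across outside, 114 mm inside, 60 mm high, floor 3 mm thick (400 g, loose); origin at the centre of its underside, z up
- stand: round grey base plate 120 mm across and 14 mm thick, fixed to the counter, carrying the chrome valve body upright at its centre; origin at the centre of its underside
- valve: polished chrome valve body on the stand, 62 mm across and 46 mm high, fixed, with a short side port (reaching 47 mm from the axis along its x, its top 31 mm above the valve's origin) and an upward-facing bore 40 mm across; origin at the centre of its underside, 14 mm above the counter
- valve_mouth (a point): centre of the valve body's rim, on the bore's axis, 60 mm above the counter; the rim (40 mm inside, 62 mm outside diameter) is the hard stop for the wide carrier's flange
- plunger (a joint): the valve's sprung plunger, a brass disc 33 mm across in the bore; 0 at rest with its top 6 mm below the rim, grows as it is pressed straight down (m). Its spring pushes up with 4 N at 0, growing 0.5 N per mm. The wide carrier's spigot meets it 6 mm into the bore; the flange meets the rim at about 0.016 (12 N of spring); whatever is pushed beyond that goes into the rim. Let go, it springs back up
- tin_lid: the tin's steel screw lid with a knurled edge, 127 mm across, 16 mm high, lying flat (not part of the job; leave it alone)
- safety_pin: brass safety pin, 66 mm long and 6 mm thick, with a flat steel ring 33 mm across at its +x end, lying flat; origin at the middle of the pin (not part of the job; leave it alone)
- horn: red plastic horn nozzle standing on its wide mouth, 80 mm across at the foot, 26 mm at the top, 125 mm high (not part of the job; leave it alone)
- gauge: brass pressure gauge lying face up, 50 mm across, 22 mm high, with a stub of 18 mm along its -x (not part of the job; leave it alone)
- grease_jar: small clear jar with a white cap, 44 mm across, 50 mm high (not part of the job; leave it alone)
- spanner: steel spanner 170 mm long, lying flat along its x axis (not part of the job; leave it alone)
- brush: brush 160 mm long, lying flat along its x axis (not part of the job; leave it alone)
There are look-alikes about, which are no part of the job. Leave any green or turquoise look-alike of the slim_carrier_a alone.

How it is judged:
By the outcome, as a careful person would: the job done as asked, in the order asked, and still so for the second after the job is handed in, while the arm keeps its last pose, push and grip.
It also fails if it takes over 72 s, if anything falls off the work surface, if the arm or the gripper's body presses on something with over 40 N, if the wrist force passes 120 N, or if a joint passes its speed limit or range.

## Robot

A 6-joint arm with a two-finger parallel gripper is mounted at the origin on the work surface. World frame = base frame: x ahead of the robot, y to its left, z up, the work surface at z = 0. Lengths are in m, angles in degrees, forces in N, time in s.
With the tool pointing down it reaches from about 0.4 to 0.825 m from the base axis. Payload 7 kg.
Tool frame: the origin (TCP) lies between the finger pads; the fingertips stand 14 mm ahead of it and the grasp point (between the pads) lies 5 mm behind it (r.tips_ahead is the distance from the TCP to the fingertips, in m); z points along the fingers, y is the direction in which the jaws open and shut (so a half turn about z gives the same grasp; the last joint's range is limited). The gripper opens to 88 mm and grips with 3 to 60 N. Pads are 19 mm wide; open, the fingers measure 130 mm over their backs; the gripper's body (78 mm by 193 mm) begins 47 mm behind the grasp point.
Start: joints at [-50.644, 20.546, 0.682, 0, -70.136, -16.507], TCP at [0.262, -0.622, 0.241] pointing down, gripper open.
Joint ranges: [-176.03, 176.03], [-82.01, 121.73], [-58.28, 71.71], [-173.87, 95.51], [-174.79, -0.11], [-173.66, 173.66]. Speed limits (degrees/s): [136.94, 136.94, 172.46, 180, 180, 180].

## Interface

Orientations are given as [roll, pitch, yaw] about the fixed x, y, z axes, in that order (R = Rz(yaw) Ry(pitch) Rx(roll)).
In Python, from plant import r gives the robot as it stands.
- The arm moves only by the tool apply_moves, never from a script. Its arguments are lists of equal length, an entry for each row: "slide": the shift along the tool's x, y, z as a fraction of full scale, a list of three; "turn": the turn, a rotation vector about the tool's x, y, z as a fraction of full scale, a list of three; "jaw": the closure, from 0 (fully open) to 1 (shut). In form: {"slide": [[dx, dy, dz], ...], "turn": [[wx, wy, wz], ...], "jaw": [jaw, ...]}. A call has 1 to 8 rows; each row shifts and turns the commanded pose from where the row before left it, along the tool's axes as they then stand; what a row does not reach is not made up. Full scale, the value 1, is 0.1 m for a shift and 1.5 rad for a turn. A row lasts 1/10 s, in which the tool goes at most 50 mm and 8.59 degrees, less where a joint would pass 70% of its speed; a pose out of reach is approached as far as the arm can. A call with a number of a shift or a turn outside -1 to 1 is refused whole. A call with a gripper value outside its range is refused whole. The fingers move at their own pace and stop on an object; "newtons" is the grip in N (left out, the last holds). Time passes only in rows, so rows that do not move let the fingers close. It gives the time, the measured TCP pose, the force and the opening at its end, in the units of the state.
- r.get_state(): the state, without advancing time (a new reading comes with each control period).
- r.capture(name): name is "side" or "top"; returns a dict with "pixels" (384x512x3 uint8, blue, green, red), "depth" (384x512 float32, m along the optical axis (not along the pixel's ray), 0 where there is no reading), "fx", "fy", "cx", "cy" (pixels), "rvec" (rotation vector, rad) and "tvec" (3), from world to camera coordinates, as OpenCV has them. Camera axes: x right, y down, z forward; pixel columns grow to the right and rows downward; lengths in m; the calibration is good to about 2 mm. A picture is of the moment at which its call begins.
- r.close_job(): hands the job in, once; it reports no verdict.
The state is a dict: "time_s": time; "joints": joint angles; "qd": joint speeds; "joint_torque": joint torques, N m; "tcp_pos": TCP position; "eef_rot": TCP orientation; "contact_force": force on the tool from outside, world axes, zero at the start; "moment": the same for the moment, N m; "gripper_width": finger opening in m.
Only numpy, scipy, OpenCV 4.12 (cv2) and the standard library are available. Lean on these libraries where they do the work, as an engineer would, in place of code of your own. Each camera call takes 0.05 s, during which the arm holds its last target.

## Working session

There is one attempt and no reset: what is moved stays moved. The work goes in short steps, Python scripts to look and compute and a tool call to move; the robot and the scene stay as the last step left them, time stands still between calls to the robot, and variables do not carry over. Pictures are saved under pics/ and viewed, and the job is handed in when it is done.

Besides the shell and the picture viewer there is one more tool, called after "Request:" as a command line: name --argument value ..., lists and objects as JSON in quotes. apply_moves: Moves the arm, as the interface text tells. Shift numbers are shares of 0.1 m and turn numbers shares of 1.5 rad, none past 1 either way. Its arguments: {"type":"object","properties":{"slide":{"type":"array"},"turn":{"type":"array"},"jaw":{"type":"array"},"newtons":{"type":"number"}},"required":["slide","turn","jaw"]}

```bash
mkdir -p pics; ls; cat > h.py <<'E'
import numpy as np, cv2
from plant import r
def cap(n,f):
    c=r.capture(n); cv2.imwrite('pics/'+f,c['pixels']); np.savez('pics/'+f[:-4]+'.npz',**c); return c
def load(f):
    return dict(np.load('pics/'+f+'.npz'))
def ray(c,u,v):
    R=cv2.Rodrigues(np.array(c['rvec'],float))[0]; t=np.array(c['tvec'],float).ravel()
    d=R.T@np.array([(u-c['cx'])/c['fx'],(v-c['cy'])/c['fy'],1.]); return -R.T@t,d
def onz(c,u,v,z):
    o,d=ray(c,u,v); return o+d*(z-o[2])/d[2]
def cloud(c):
    D=c['depth']; h,w=D.shape; u,v=np.meshgrid(np.arange(w),np.arange(h))
    R=cv2.Rodrigues(np.array(c['rvec'],float))[0]; t=np.array(c['tvec'],float).ravel()
    P=np.stack([(u-c['cx'])/c['fx']*D,(v-c['cy'])/c['fy']*D,D],-1)
    W=(P-t)@R; W[D==0]=np.nan; return W
def proj(c,p):
    return cv2.projectPoints(np.array([p],float),np.array(c['rvec'],float),np.array(c['tvec'],float),np.array([[c['fx'],0,c['cx']],[0,c['fy'],c['cy']],[0,0,1.]]),None)[0].ravel()
E
python3 - <<'E'
from h import *
for n in('top','side'):
    c=cap(n,n+'0.png'); print(n,c['fx'],ray(c,256,192)[0],ray(c,256,192)[1])
print(r.get_state(), r.tips_ahead)
E
```

```text
pics
top 428.10658047361443 [ 0.5035762  -0.01287325  1.1213176 ] [ 0.06109329  0.00336925 -0.99813943]
side 429.59979128320606 [0.15101029 0.90057817 0.7238315 ] [ 0.33604382 -0.76502828 -0.5494598 ]
{'time_s': 0.1, 'joints': array([-5.06432421e+01,  2.05902591e+01,  6.38765979e-01, -1.74003147e-02,
       -7.01353571e+01, -1.65081062e+01]), 'qd': array([ 0.06344667, -0.1196831 ,  0.17887858,  0.06332193,  0.05009786,
       -0.00592068]), 'joint_torque': array([-1.52619908e-03, -5.84163344e+01,  2.93750453e+01,  7.01546609e+00,
        1.01287573e-02, -7.40154110e-05]), 'tcp_pos': array([ 0.26192947, -0.62165876,  0.23968241]), 'eef_rot': array([ 1.79912081e+02, -8.99702020e-03, -1.57157266e+02]), 'contact_force': array([-0.01728292, -0.28922061,  0.05615045]), 'moment': array([-0.01084281,  0.00850917,  0.00329074]), 'gripper_width': 0.08811774318253245} 0.014
```

View pics/top0.png

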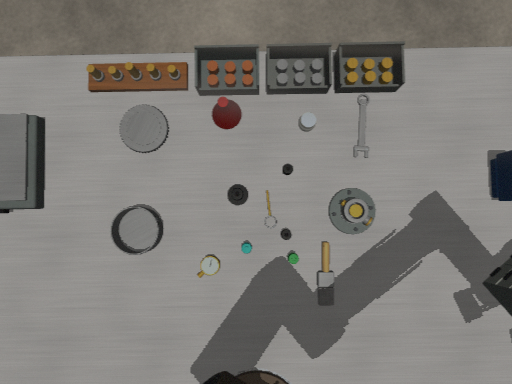

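View pics/side0.png

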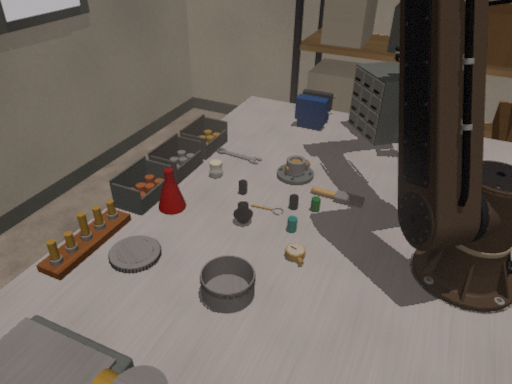

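The top view shows black slim candidates at (288,169) and (286,234), and the wide flanged carrier at (238,194). The look-alikes are turquoise at (247,248) and green at (293,258). The tin is at (138,229), the lid at (144,129) and the valve at (355,211). Next I'll check these in a close crop and measure them.

```bash
python3 - <<'E'
from h import *
c=load('top0'); s=load('side0'); W=cloud(c); Ws=cloud(s)
a=cv2.resize(c['pixels'][150:280,220:400],None,fx=4,fy=4,interpolation=cv2.INTER_CUBIC)
cv2.imwrite('pics/crop0.png',a)
def rep(n,u,v,rad,zlo,zhi):
    for nm,w in(('top',W),('side',Ws)):
        p0=onz(c,u,v,(zlo+zhi)/2)
        m=(np.hypot(w[...,0]-p0[0],w[...,1]-p0[1])<rad)&(w[...,2]>zlo)&(w[...,2]<zhi)
        if m.sum()<4: print(n,nm,'few');continue
        q=w[m]; (x,y),rr=cv2.minEnclosingCircle(q[:,:2].astype(np.float32))
        vs,us=np.nonzero(m)
        print(n,nm,m.sum(),'mec',np.round([x,y,rr],4),'mean',np.round(q.mean(0),4),'zmed',np.round(np.median(q[:,2]),4), 'pix',us.mean().round(1),vs.mean().round(1))
rep('A',288,169,.04,.034,.046)
rep('B',286,234,.04,.034,.046)
rep('wide hub',238,194,.05,.05,.064)
rep('wide fl',238,194,.06,.022,.034)
rep('tin',138,229,.1,.053,.066)
rep('valve',355,211,.06,.055,.066)
rep('teal',247,248,.04,.034,.046)
rep('green',293,258,.04,.034,.046)
rep('gauge',210,265,.04,.015,.03)
rep('horn',225,112,.08,.1,.14)
rep('jar',308,120,.05,.045,.056)
rep('stand',352,211,.09,.009,.019)
# table height check
m=W[100:350,60:400,2]; print('table med',np.nanmedian(m))
E
```

```text
A top 78 mec [ 0.6289 -0.0895  0.0126] mean [ 0.629  -0.0898  0.0387] zmed 0.0387 pix 287.3 168.2
A side 41 mec [ 0.6307 -0.09    0.015 ] mean [ 0.629  -0.0884  0.0387] zmed 0.0388 pix 243.0 181.6
B top 81 mec [ 0.462  -0.0818  0.0125] mean [ 0.462  -0.0818  0.0391] zmed 0.0392 pix 285.6 234.3
B side 46 mec [ 0.4622 -0.0805  0.0133] mean [ 0.4626 -0.0798  0.0387] zmed 0.0387 pix 294.0 196.4
wide hub top 113 mec [0.5656 0.0397 0.0148] mean [0.5656 0.0397 0.0565] zmed 0.0564 pix 236.4 193.6
wide hub side 78 mec [0.5667 0.0408 0.016 ] mean [0.5657 0.0429 0.0562] zmed 0.0568 pix 242.9 204.6
wide fl top 222 mec [0.5656 0.0396 0.0269] mean [0.5651 0.0389 0.0269] zmed 0.0268 pix 237.3 194.4
wide fl side 137 mec [0.5665 0.0405 0.0271] mean [0.5624 0.0489 0.0276] zmed 0.0276 pix 243.1 214.6
tin top 243 mec [0.4796 0.2958 0.0609] mean [0.479  0.2967 0.0574] zmed 0.0576 pix 133.4 230.1
tin side 394 mec [0.4797 0.2963 0.0621] mean [0.4786 0.3001 0.0573] zmed 0.0575 pix 227.5 275.7
valve top 303 mec [ 0.5197 -0.2551  0.0312] mean [ 0.5194 -0.2545  0.059 ] zmed 0.0588 pix 355.4 210.2
valve side 11
[... 616 characters left out ...]
  0.0299] mean [0.385  0.1177 0.0208] zmed 0.0212 pix 295.5 250.1
horn top 117 mec [0.7804 0.0668 0.0131] mean [0.7785 0.0667 0.1203] zmed 0.1224 pix 222.4 102.7
horn side 106 mec [0.7814 0.0681 0.0144] mean [0.7778 0.0723 0.1168] zmed 0.1184 pix 168.7 172.8
jar top 183 mec [ 0.751  -0.1434  0.0203] mean [ 0.7515 -0.143   0.0489] zmed 0.0489 pix 307.6 119.3
jar side 72 mec [ 0.7526 -0.1438  0.022 ] mean [ 0.7512 -0.1414  0.0493] zmed 0.049 pix 215.7 162.0
stand top 1005 mec [ 0.5194 -0.2551  0.0601] mean [ 0.5203 -0.2496  0.0134] zmed 0.0131 pix 349.5 210.2
stand side 351 mec [ 0.52   -0.2526  0.062 ] mean [ 0.5148 -0.2358  0.0133] zmed 0.0132 pix 294.9 174.7
table med -0.0010344419661770757
```

View pics/crop0.png

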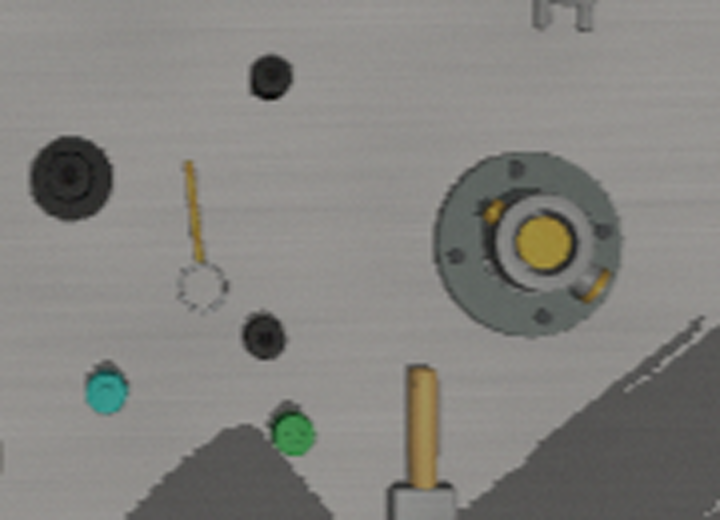

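The crop confirms two plain black slim carriers, at crop (270,77) and (264,336), and one flanged carrier at (70,178). The turquoise and green cylinders are the look-alikes. Heights come out near 39, 57 and 59 mm and the diameters match, so the positions hold up. I'll start with slim A.

```bash
cat >> h.py <<'E'
from scipy.spatial.transform import Rotation as Ro
def go(*p):
    s=r.get_state(); R=Ro.from_euler('xyz',s['eef_rot'],degrees=True)
    d=R.inv().apply(np.array(p)-s['tcp_pos'])*10
    print('t',round(s['time_s'],2),'tcp',s['tcp_pos'].round(4),'rot',s['eef_rot'].round(2),'w',round(s['gripper_width'],4),'F',s['contact_force'].round(2))
    print('delta tool frac',d.round(3),'rows',np.linalg.norm(d)/.5)
E
python3 - <<'E'
from h import *
go(.6295,-.0893,.10)
E
```

```text
t 0.1 tcp [ 0.2619 -0.6217  0.2397] rot [ 1.7991e+02 -1.0000e-02 -1.5716e+02] w 0.0881 F [-0.02 -0.29  0.06]
delta tool frac [-5.454  3.477  1.401] rows 13.236693291288134
```

Request:
apply_moves --slide '[[-0.2, 0.12, 0.05], [-0.39, 0.25, 0.1], [-0.39, 0.25, 0.1], [-0.39, 0.25, 0.1], [-0.39, 0.25, 0.1], [-0.39, 0.25, 0.1], [-0.39, 0.25, 0.1], [-0.39, 0.25, 0.1]]' --turn '[[0, 0, 0], [0, 0, 0], [0, 0, 0], [0, 0, 0], [0, 0, 0], [0, 0, 0], [0, 0, 0], [0, 0, 0]]' --jaw '[0.3, 0.3, 0.3, 0.3, 0.3, 0.3, 0.3, 0.3]'

```text
time_s: 0.9
tcp_pos: [0.4601, -0.3341, 0.1651]
eef_rot: [180.0, -0.0, -157.2]
contact_force: [0.9, -0.2, -0.4]
gripper_width: 0.0612
```

Request:
apply_moves --slide '[[-0.39, 0.25, 0.1], [-0.39, 0.25, 0.1], [-0.39, 0.25, 0.1], [-0.39, 0.25, 0.1], [-0.39, 0.25, 0.1], [-0.39, 0.25, 0.1], [-0.18, 0.11, 0.1], [0, 0, 0]]' --turn '[[0, 0, 0], [0, 0, 0], [0, 0, 0], [0, 0, 0], [0, 0, 0], [0, 0, 0], [0, 0, 0], [0, 0, 0]]' --jaw '[0.3, 0.3, 0.3, 0.3, 0.3, 0.3, 0.3, 0.3]'

```text
time_s: 1.7
tcp_pos: [0.6296, -0.0873, 0.0933]
eef_rot: [179.9, -0.1, -157.0]
contact_force: [-1.9, 0.7, -0.1]
gripper_width: 0.0609
```

```bash
python3 - <<'E'
from h import *
go(.6295,-.0893,.022)
E
```

```text
t 1.7 tcp [ 0.6296 -0.0873  0.0933] rot [ 1.7994e+02 -1.5000e-01 -1.5699e+02] w 0.0609 F [-1.89  0.71 -0.06]
delta tool frac [ 0.007 -0.019  0.713] rows 1.4262138976798118
```

Request:
apply_moves --slide '[[0.01, -0.02, 0.2], [0, 0, 0.25], [0, 0, 0.2], [0, 0, 0.06], [0, 0, 0], [0, 0, 0], [0, 0, 0], [0, 0, 0]]' --turn '[[0, 0, 0], [0, 0, 0], [0, 0, 0], [0, 0, 0], [0, 0, 0], [0, 0, 0], [0, 0, 0], [0, 0, 0]]' --jaw '[0.3, 0.3, 0.3, 0.3, 0.3, 0.8, 0.9, 0.9]' --newtons 20

```text
time_s: 2.5
tcp_pos: [0.6296, -0.092, 0.0257]
eef_rot: [-180.0, 0.1, -157.1]
contact_force: [-0.7, -0.1, -0.5]
gripper_width: 0.0426
```

Request:
apply_moves --slide '[[0, 0, 0], [0, 0, 0], [0, 0, -0.2], [0, 0, -0.4], [0, 0, -0.4], [0, 0, -0.2], [0, 0, 0]]' --turn '[[0, 0, 0], [0, 0, 0], [0, 0, 0], [0, 0, 0], [0, 0, 0], [0, 0, 0], [0, 0, 0]]' --jaw '[0.9, 0.9, 0.9, 0.9, 0.9, 0.9, 0.9]'

```text
time_s: 3.2
tcp_pos: [0.6311, -0.0918, 0.1487]
eef_rot: [-179.9, 0.4, -157.1]
contact_force: [0.5, -0.2, -0.8]
gripper_width: 0.0256
```

```bash
python3 - <<'E'
from h import *
# tool x axis in world at yaw -157: offset 23 mm along it
y=np.deg2rad(-157); ax=np.array([np.cos(y),np.sin(y)]); t=np.array([.4797,.296])
print('A',t-ax*.023,'B',t+ax*.023)
go(*(t-ax*.023),.145)
E
```

```text
A [0.50087161 0.30498682] B [0.45852839 0.28701318]
t 3.2 tcp [ 0.6311 -0.0918  0.1487] rot [-179.87    0.36 -157.12] w 0.0256 F [ 0.49 -0.19 -0.76]
delta tool frac [-0.343  4.162  0.03 ] rows 8.352898007867704
```

Request:
apply_moves --slide '[[-0.02, 0.25, 0], [-0.04, 0.47, 0], [-0.04, 0.47, 0], [-0.04, 0.47, 0], [-0.04, 0.47, 0], [-0.04, 0.47, 0], [-0.04, 0.47, 0], [-0.04, 0.47, 0]]' --turn '[[0, 0, 0], [0, 0, 0], [0, 0, 0], [0, 0, 0], [0, 0, 0], [0, 0, 0], [0, 0, 0], [0, 0, 0]]' --jaw '[0.9, 0.9, 0.9, 0.9, 0.9, 0.9, 0.9, 0.9]'

```text
time_s: 4.0
tcp_pos: [0.5179, 0.2475, 0.144]
eef_rot: [-180.0, -0.0, -157.1]
contact_force: [1.5, 0.4, -0.1]
gripper_width: 0.0254
```

Request:
apply_moves --slide '[[-0.04, 0.42, 0.03], [0, 0.2, 0], [0, 0, 0], [0, 0, 0]]' --turn '[[0, 0, 0], [0, 0, 0], [0, 0, 0], [0, 0, 0]]' --jaw '[0.9, 0.9, 0.9, 0.9]'

```text
time_s: 4.4
tcp_pos: [0.4982, 0.3046, 0.1408]
eef_rot: [-180.0, -0.1, -157.1]
contact_force: [-0.1, -0.1, 0.0]
gripper_width: 0.0257
```

```bash
python3 - <<'E'
from h import *
cap('side','s1.png'); cap('top','t1.png')
go(.5009,.305,.028)
E
```

```text
t 4.5 tcp [0.4988 0.3038 0.1411] rot [-1.7998e+02 -5.0000e-02 -1.5718e+02] w 0.0254 F [ 0.14 -1.13 -0.41]
delta tool frac [-0.025  0.003  1.131] rows 2.263098308404221
```

View pics/s1.png

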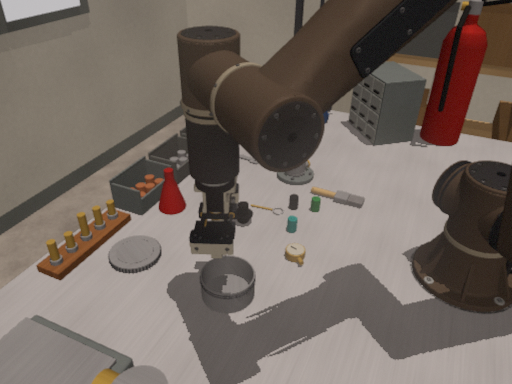

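```bash
python3 - <<'E'
from h import *
c=load('s1'); print(proj(c,[.4988,.3038,.1411]),proj(c,[.4988,.3038,.12]),proj(c,[.4988,.3038,.2]))
a=c['pixels'][180:320,140:300]; b=load('t1')['pixels'][160:300,60:220]
cv2.imwrite('pics/c1.png',cv2.resize(np.hstack([a,b]),None,fx=2.4,fy=2.4,interpolation=cv2.INTER_CUBIC))
E
```

```text
[217.3081549  243.98654461] [217.64087367 251.67162996] [216.33171039 221.43278356]
```

View pics/c1.png

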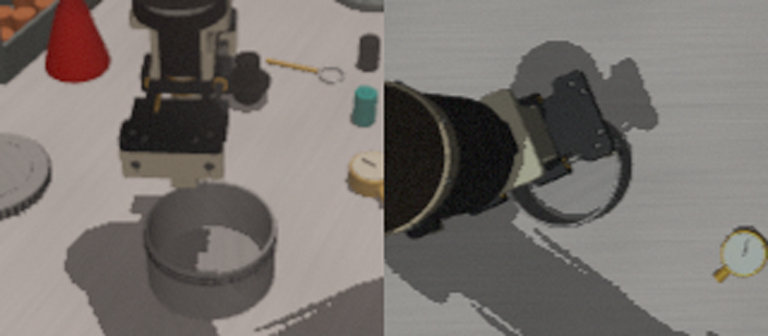

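Request:
apply_moves --slide '[[-0.02, 0, 0.3], [0, 0, 0.35], [0, 0, 0.3], [0, 0, 0.13], [0, 0, 0.03], [0, 0, 0]]' --turn '[[0, 0, 0], [0, 0, 0], [0, 0, 0], [0, 0, 0], [0, 0, 0], [0, 0, 0]]' --jaw '[0.9, 0.9, 0.9, 0.9, 0.9, 0.9]'

```text
time_s: 5.1
tcp_pos: [0.5013, 0.3052, 0.031]
eef_rot: [-180.0, 0.0, -157.2]
contact_force: [-0.5, -0.3, -0.2]
gripper_width: 0.0253
```

Request:
apply_moves --slide '[[0, 0, 0.02], [0, 0, 0], [0, 0, 0], [0, 0, 0], [0, 0, 0]]' --turn '[[0, 0, 0], [0, 0, 0], [0, 0, 0], [0, 0, 0], [0, 0, 0]]' --jaw '[0.9, 0.9, 0.6, 0.6, 0.6]'

```text
time_s: 5.6
tcp_pos: [0.5008, 0.3056, 0.029]
eef_rot: [180.0, 0.0, -157.1]
contact_force: [-0.8, -0.1, 0.2]
gripper_width: 0.0351
```

Request:
apply_moves --slide '[[0, 0, -0.15], [0, 0, -0.35], [0, 0, -0.4], [0, 0, -0.2], [0, 0, 0]]' --turn '[[0, 0, 0], [0, 0, 0], [0, 0, 0], [0, 0, 0], [0, 0, 0]]' --jaw '[0.6, 0.6, 0.6, 0.6, 0.6]'

```text
time_s: 6.1
tcp_pos: [0.5022, 0.3069, 0.1424]
eef_rot: [179.9, 0.4, -157.1]
contact_force: [-0.2, 0.8, -0.8]
gripper_width: 0.0352
```

```bash
python3 - <<'E'
from h import *
go(.4622,-.0813,.12)
E
```

```text
t 6.1 tcp [0.5022 0.3069 0.1424] rot [ 179.86    0.35 -157.11] w 0.0352 F [-0.19  0.83 -0.81]
delta tool frac [ 1.88  -3.421  0.205] rows 7.818025084013962
```

Request:
apply_moves --slide '[[0.12, -0.2, 0], [0.22, -0.4, 0], [0.22, -0.4, 0], [0.22, -0.4, 0], [0.22, -0.4, 0.05], [0.22, -0.4, 0.05], [0.22, -0.4, 0.05], [0.22, -0.4, 0.05]]' --turn '[[0, 0, 0], [0, 0, 0], [0, 0, 0], [0, 0, 0], [0, 0, 0], [0, 0, 0], [0, 0, 0], [0, 0, 0]]' --jaw '[0.6, 0.3, 0.3, 0.3, 0.3, 0.3, 0.3, 0.3]'

```text
time_s: 6.9
tcp_pos: [0.4633, -0.0372, 0.1181]
eef_rot: [180.0, -0.0, -157.1]
contact_force: [0.8, 0.2, 0.9]
gripper_width: 0.0614
```

Request:
apply_moves --slide '[[0.22, -0.3, 0], [0, -0.12, 0], [0, 0, 0], [0, 0, 0]]' --turn '[[0, 0, 0], [0, 0, 0], [0, 0, 0], [0, 0, 0]]' --jaw '[0.3, 0.3, 0.3, 0.3]'

```text
time_s: 7.3
tcp_pos: [0.4604, -0.0826, 0.1183]
eef_rot: [180.0, -0.0, -157.2]
contact_force: [-0.1, -0.2, -0.2]
gripper_width: 0.0613
```

```bash
python3 - <<'E'
from h import *
c=cap('top','t2.png')
cv2.imwrite('pics/c2.png',cv2.resize(c['pixels'][140:290,70:340],None,fx=2.8,fy=2.8))
go(.4622,-.0813,.022)
E
```

```text
t 7.35 tcp [ 0.4604 -0.0822  0.1183] rot [ 1.7999e+02 -1.0000e-02 -1.5714e+02] w 0.0613 F [ 0.17 -0.31 -0.24]
delta tool frac [-0.021  0.001  0.963] rows 1.9273909139539451
```

View pics/c2.png

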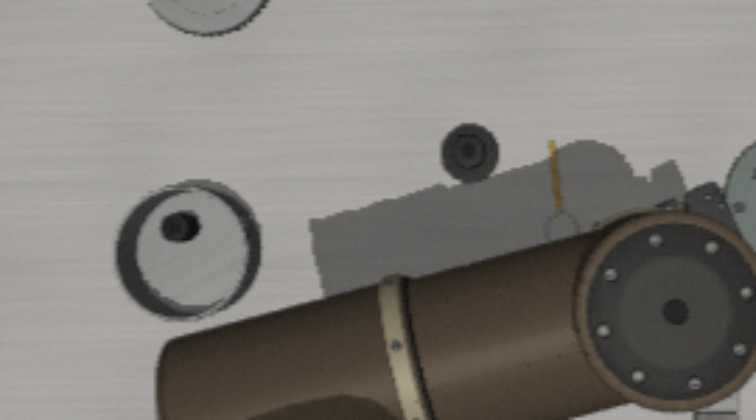

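Slim A stands upright in the tin at crop (181,227). Next I'll go down on B.

Request:
apply_moves --slide '[[-0.02, 0, 0.25], [0, 0, 0.35], [0, 0, 0.25], [0, 0, 0.1], [0, 0, 0], [0, 0, 0], [0, 0, 0], [0, 0, 0]]' --turn '[[0, 0, 0], [0, 0, 0], [0, 0, 0], [0, 0, 0], [0, 0, 0], [0, 0, 0], [0, 0, 0], [0, 0, 0]]' --jaw '[0.3, 0.3, 0.3, 0.3, 0.3, 0.9, 0.9, 0.9]'

```text
time_s: 8.15
tcp_pos: [0.4629, -0.0817, 0.0247]
eef_rot: [-180.0, 0.1, -157.1]
contact_force: [0.6, 0.4, 0.1]
gripper_width: 0.0426
```

Request:
apply_moves --slide '[[0, 0, 0], [0, 0, 0], [0, 0, -0.2], [0, 0, -0.4], [0, 0, -0.4], [0, 0, -0.2], [0, 0, 0]]' --turn '[[0, 0, 0], [0, 0, 0], [0, 0, 0], [0, 0, 0], [0, 0, 0], [0, 0, 0], [0, 0, 0]]' --jaw '[0.9, 0.9, 0.9, 0.9, 0.9, 0.9, 0.9]'

```text
time_s: 8.85
tcp_pos: [0.464, -0.0818, 0.1469]
eef_rot: [-179.9, 0.4, -157.1]
contact_force: [0.8, 0.5, -1.0]
gripper_width: 0.0255
```

```bash
python3 - <<'E'
from h import *
go(.4585,.287,.145)
c=load('t2'); W=cloud(c); m=(np.hypot(W[...,0]-.4797,W[...,1]-.296)<.05)&(W[...,2]>.034)&(W[...,2]<.055)
print('A in tin',W[m].mean(0), m.sum())
E
```

```text
t 8.85 tcp [ 0.464  -0.0818  0.1469] rot [-179.91    0.36 -157.13] w 0.0255 F [ 0.81  0.5  -1.04]
delta tool frac [-1.382  3.419  0.023] rows 7.376857385476443
A in tin [0.50225994 0.305768   0.04097713] 86
```

Request:
apply_moves --slide '[[-0.1, 0.2, 0], [-0.17, 0.42, 0], [-0.17, 0.42, 0], [-0.17, 0.42, 0], [-0.17, 0.42, 0], [-0.17, 0.42, 0], [-0.17, 0.42, 0], [-0.17, 0.42, 0]]' --turn '[[0, 0, 0], [0, 0, 0], [0, 0, 0], [0, 0, 0], [0, 0, 0], [0, 0, 0], [0, 0, 0], [0, 0, 0]]' --jaw '[0.9, 0.9, 0.9, 0.9, 0.9, 0.9, 0.9, 0.9]'

```text
time_s: 9.65
tcp_pos: [0.4582, 0.259, 0.1427]
eef_rot: [-180.0, -0.1, -157.1]
contact_force: [0.9, 0.3, -0.4]
gripper_width: 0.0254
```

Request:
apply_moves --slide '[[-0.09, 0.28, 0.02], [0, 0, 0], [0, 0, 0], [0, 0, 0]]' --turn '[[0, 0, 0], [0, 0, 0], [0, 0, 0], [0, 0, 0]]' --jaw '[0.9, 0.9, 0.9, 0.9]'

```text
time_s: 10.05
tcp_pos: [0.4561, 0.2859, 0.1409]
eef_rot: [-180.0, -0.1, -157.2]
contact_force: [0.1, 0.3, -0.8]
gripper_width: 0.0255
```

```bash
python3 - <<'E'
from h import *
go(.4585,.287,.028)
E
```

```text
t 10.05 tcp [0.4561 0.2859 0.1409] rot [-1.7997e+02 -7.0000e-02 -1.5717e+02] w 0.0255 F [ 0.1   0.35 -0.81]
delta tool frac [-0.028  0.002  1.129] rows 2.2586667639854117
```

Request:
apply_moves --slide '[[-0.02, 0, 0.3], [0, 0, 0.35], [0, 0, 0.3], [0, 0, 0.13], [0, 0, 0.05], [0, 0, 0], [0, 0, 0]]' --turn '[[0, 0, 0], [0, 0, 0], [0, 0, 0], [0, 0, 0], [0, 0, 0], [0, 0, 0], [0, 0, 0]]' --jaw '[0.9, 0.9, 0.9, 0.9, 0.9, 0.9, 0.9]'

```text
time_s: 10.75
tcp_pos: [0.4588, 0.2874, 0.0293]
eef_rot: [180.0, 0.1, -157.2]
contact_force: [-0.2, -0.5, 0.5]
gripper_width: 0.0257
```

Request:
apply_moves --slide '[[0, 0, 0], [0, 0, 0], [0, 0, 0], [0, 0, -0.15], [0, 0, -0.35], [0, 0, -0.4], [0, 0, -0.2], [0, 0, 0]]' --turn '[[0, 0, 0], [0, 0, 0], [0, 0, 0], [0, 0, 0], [0, 0, 0], [0, 0, 0], [0, 0, 0], [0, 0, 0]]' --jaw '[0.6, 0.6, 0.6, 0.6, 0.6, 0.6, 0.6, 0.6]'

```text
time_s: 11.55
tcp_pos: [0.4597, 0.2891, 0.1423]
eef_rot: [179.8, 0.3, -157.1]
contact_force: [-0.2, 0.4, -0.9]
gripper_width: 0.0351
```

```bash
python3 - <<'E'
from h import *
go(.566,.04,.13)
E
```

```text
t 11.55 tcp [0.4597 0.2891 0.1423] rot [ 179.84    0.35 -157.11] w 0.0351 F [-0.23  0.35 -0.93]
delta tool frac [-0.01  -2.709  0.116] rows 5.422233676105312
```

Request:
apply_moves --slide '[[0, -0.25, 0], [0, -0.45, 0], [0, -0.45, 0], [0, -0.45, 0], [0, -0.45, 0], [0, -0.45, 0.1], [0, -0.2, 0], [0, 0, 0]]' --turn '[[0, 0, 0], [0, 0, 0], [0, 0, 0], [0, 0, 0], [0, 0, 0], [0, 0, 0], [0, 0, 0], [0, 0, 0]]' --jaw '[0.6, 0.5, 0.3, 0.3, 0.3, 0.3, 0.3, 0.3]'

```text
time_s: 12.35
tcp_pos: [0.5631, 0.0361, 0.1273]
eef_rot: [180.0, -0.1, -157.3]
contact_force: [-0.8, 0.3, -0.1]
gripper_width: 0.0615
```

Request:
apply_moves --slide '[[0, 0, 0], [0, 0, 0]]' --turn '[[0, 0, 0], [0, 0, 0]]' --jaw '[0.3, 0.3]'

```text
time_s: 12.55
tcp_pos: [0.5628, 0.0393, 0.1283]
eef_rot: [180.0, -0.0, -157.1]
contact_force: [-0.8, 0.5, 0.7]
gripper_width: 0.0611
```

```bash
python3 - <<'E'
from h import *
c=cap('top','t3.png')
W=cloud(c); m=(np.hypot(W[...,0]-.4797,W[...,1]-.296)<.05)&(W[...,2]>.034)&(W[...,2]<.055)
print(m.sum())
cv2.imwrite('pics/c3.png',cv2.resize(c['pixels'][140:290,70:340],None,fx=2.8,fy=2.8))
go(.566,.04,.046)
E
```

```text
0
t 12.6 tcp [0.5628 0.0396 0.1285] rot [ 179.99   -0.   -157.09] w 0.0613 F [0.52 0.49 1.21]
delta tool frac [-0.031 -0.009  0.825] rows 1.651045470350915
```

View pics/c3.png

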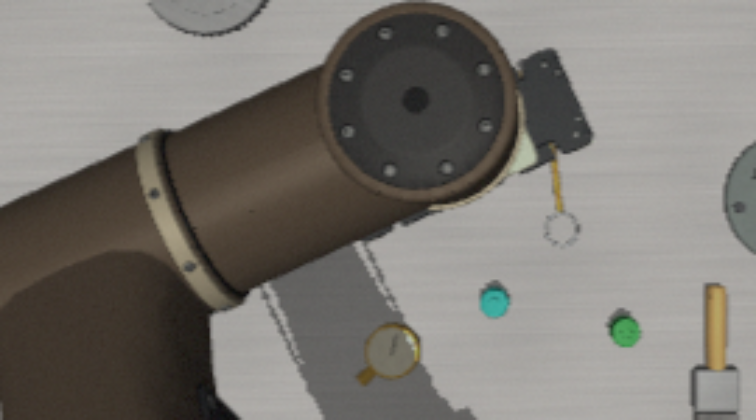

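Request:
apply_moves --slide '[[-0.03, -0.01, 0.25], [0, 0, 0.3], [0, 0, 0.2], [0, 0, 0.06], [0, 0, 0], [0, 0, 0]]' --turn '[[0, 0, 0], [0, 0, 0], [0, 0, 0], [0, 0, 0], [0, 0, 0], [0, 0, 0]]' --jaw '[0.3, 0.3, 0.3, 0.3, 0.3, 0.3]'

```text
time_s: 13.2
tcp_pos: [0.5669, 0.0397, 0.0486]
eef_rot: [-180.0, 0.1, -157.1]
contact_force: [-0.4, -0.3, 0.4]
gripper_width: 0.0614
```

Request:
apply_moves --slide '[[0, 0, 0], [0, 0, 0], [0, 0, 0], [0, 0, 0], [0, 0, 0]]' --turn '[[0, 0, 0], [0, 0, 0], [0, 0, 0], [0, 0, 0], [0, 0, 0]]' --jaw '[0.8, 0.9, 0.9, 0.9, 0.9]' --newtons 45

```text
time_s: 13.7
tcp_pos: [0.5664, 0.039, 0.0478]
eef_rot: [180.0, 0.0, -157.2]
contact_force: [-0.5, -0.3, 1.9]
gripper_width: 0.029
```

```bash
python3 - <<'E'
from h import *
go(.566,.04,.046)
E
```

```text
t 13.7 tcp [0.5664 0.039  0.0478] rot [ 1.8000e+02  2.0000e-02 -1.5716e+02] w 0.029 F [-0.47 -0.3   1.91]
delta tool frac [-0.     0.011  0.018] rows 0.0422164799163715
```

Request:
apply_moves --slide '[[0, 0, -0.1], [0, 0, -0.3], [0, 0, -0.35], [0, 0, -0.2], [0, 0, 0], [0, 0, 0]]' --turn '[[0, 0, 0], [0, 0, 0], [0, 0, 0], [0, 0, 0], [0, 0, 0], [0, 0, 0]]' --jaw '[0.9, 0.9, 0.9, 0.9, 0.9, 0.9]'

```text
time_s: 14.3
tcp_pos: [0.5662, 0.039, 0.1432]
eef_rot: [180.0, 0.1, -157.2]
contact_force: [-0.4, -0.9, -1.0]
gripper_width: 0.0287
```

```bash
python3 - <<'E'
from h import *
go(.5195,-.2545,.14)
E
```

```text
t 14.3 tcp [0.5662 0.039  0.1432] rot [ 1.7998e+02  7.0000e-02 -1.5716e+02] w 0.0287 F [-0.38 -0.92 -0.96]
delta tool frac [ 1.57  -2.524  0.029] rows 5.945086695301879
```

Request:
apply_moves --slide '[[0.1, -0.16, 0], [0.22, -0.35, 0], [0.23, -0.37, 0], [0.23, -0.37, 0], [0.23, -0.37, 0], [0.23, -0.37, 0], [0.22, -0.35, 0], [0.11, -0.18, 0.03]]' --turn '[[0, 0, 0], [0, 0, 0], [0, 0, 0], [0, 0, 0], [0, 0, 0], [0, 0, 0], [0, 0, 0], [0, 0, 0]]' --jaw '[0.9, 0.9, 0.9, 0.9, 0.9, 0.9, 0.9, 0.9]'

```text
time_s: 15.1
tcp_pos: [0.5179, -0.2568, 0.1384]
eef_rot: [179.9, -0.1, -157.3]
contact_force: [-0.1, 1.1, -1.7]
gripper_width: 0.029
```

Request:
apply_moves --slide '[[0, 0, 0], [0, 0, 0], [0, 0, 0]]' --turn '[[0, 0, 0], [0, 0, 0], [0, 0, 0]]' --jaw '[0.9, 0.9, 0.9]'

```text
time_s: 15.4
tcp_pos: [0.5192, -0.2536, 0.1389]
eef_rot: [180.0, -0.1, -157.1]
contact_force: [-0.3, 0.8, -0.3]
gripper_width: 0.0289
```

```bash
python3 - <<'E'
from h import *
c=cap('side','s4.png'); t=cap('top','t4.png')
W=cloud(t); m=(np.hypot(W[...,0]-.4797,W[...,1]-.296)<.05)&(W[...,2]>.034)&(W[...,2]<.055)
print(m.sum()); n,l=cv2.connectedComponents(m.astype(np.uint8))
for i in range(1,n): print((l==i).sum(),W[l==i].mean(0).round(4))
a=cv2.resize(c['pixels'][80:220,230:370],None,fx=2.8,fy=2.8,interpolation=cv2.INTER_CUBIC); b=cv2.resize(t['pixels'][160:300,80:220],None,fx=2.8,fy=2.8,interpolation=cv2.INTER_CUBIC)
cv2.imwrite('pics/c4.png',np.hstack([a,b]))
go(.5195,-.2545,.1095)
E
```

```text
175
86 [0.5025 0.3058 0.0411]
89 [0.4584 0.2871 0.041 ]
t 15.5 tcp [ 0.5196 -0.2533  0.1394] rot [ 1.7999e+02 -1.0000e-02 -1.5708e+02] w 0.0291 F [ 0.23 -0.27 -0.16]
delta tool frac [ 0.006 -0.01   0.299] rows 0.598520972880939
```

View pics/c4.png

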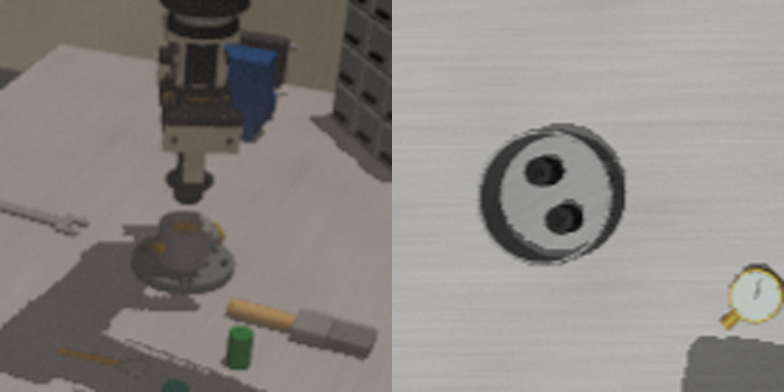

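Both slim carriers stand in the tin, at right-half crop (545,170) and (566,217). The wide carrier hangs upright over the bore at (190,187). I'll measure the held flange before inserting it.

```bash
python3 - <<'E'
from h import *
c=load('s4'); W=cloud(c); P=c['pixels'].astype(int).max(-1)
m=(np.hypot(W[...,0]-.5195,W[...,1]+.2545)<.045)&(W[...,2]>.08)&(W[...,2]<.125)&(P<75)
m[:,:]&=True
q=W[m]; print(m.sum(), q.min(0),q.max(0))
for z in np.arange(.088,.126,.004):
    k=m&(abs(W[...,2]-z)<.002)
    if k.sum()>2:
        us=np.nonzero(k)[1]; vs=np.nonzero(k)[0]
        mid=onz(c,(us.min()+us.max())/2,vs.mean(),z); print(round(z,3),k.sum(),us.min(),us.max(),np.round(W[k].mean(0),4))
# expected axis pixels
for z in(.0916,.1136,.1196,.06): print(z,proj(c,[.5196,-.2533,z]))
E
```

```text
109 [ 0.49368714 -0.26966576  0.09040772] [ 0.54403724 -0.22395456  0.12337855]
0.092 5 295 299 [ 0.5155 -0.2412  0.0924]
0.096 7 292 301 [ 0.5166 -0.2421  0.0973]
0.1 12 292 299 [ 0.5187 -0.2387  0.0999]
0.104 12 292 301 [ 0.5182 -0.2401  0.1046]
0.112 6 293 303 [ 0.5099 -0.2338  0.1124]
0.116 27 290 305 [ 0.5179 -0.2399  0.1165]
0.12 36 291 305 [ 0.5166 -0.24    0.1192]
0.0916 [297.05326775 150.34277469]
0.1136 [297.54280494 144.0722612 ]
0.1196 [297.67786204 142.34230608]
0.06 [296.3653352  159.15454706]
```

Request:
apply_moves --slide '[[0, -0.01, 0.1], [0, 0, 0.12], [0, 0, 0.06], [0, 0, 0.03], [0, 0, 0.03], [0, 0, 0.02], [0, 0, 0]]' --turn '[[0, 0, 0], [0, 0, 0], [0, 0, 0], [0, 0, 0], [0, 0, 0], [0, 0, 0], [0, 0, 0]]' --jaw '[0.9, 0.9, 0.9, 0.9, 0.9, 0.9, 0.9]'

```text
time_s: 16.2
tcp_pos: [0.5198, -0.2552, 0.1034]
eef_rot: [180.0, -0.0, -157.2]
contact_force: [-0.3, -0.4, -0.6]
gripper_width: 0.0292
```

Request:
apply_moves --slide '[[0, 0, 0.02], [0, 0, 0.02], [0, 0, 0.02], [0, 0, 0.02], [0, 0, 0.02], [0, 0, 0], [0, 0, 0]]' --turn '[[0, 0, 0], [0, 0, 0], [0, 0, 0], [0, 0, 0], [0, 0, 0], [0, 0, 0], [0, 0, 0]]' --jaw '[0.9, 0.9, 0.9, 0.9, 0.9, 0.9, 0.9]'

```text
time_s: 16.9
tcp_pos: [0.5202, -0.2552, 0.0942]
eef_rot: [-180.0, 0.0, -157.1]
contact_force: [-1.2, 2.1, 6.6]
gripper_width: 0.0289
```

Request:
apply_moves --slide '[[0, 0, 0.02], [0, 0, 0.02], [0, 0, 0.02], [0, 0, 0.01], [0, 0, 0], [0, 0, 0]]' --turn '[[0, 0, 0], [0, 0, 0], [0, 0, 0], [0, 0, 0], [0, 0, 0], [0, 0, 0]]' --jaw '[0.9, 0.9, 0.9, 0.9, 0.9, 0.9]'

```text
time_s: 17.5
tcp_pos: [0.5203, -0.2552, 0.0876]
eef_rot: [-179.9, 0.1, -157.1]
contact_force: [-2.3, 2.7, 10.1]
gripper_width: 0.0292
```

Request:
apply_moves --slide '[[0, 0, 0.01], [0, 0, 0], [0, 0, 0.005], [0, 0, 0], [0, 0, 0]]' --turn '[[0, 0, 0], [0, 0, 0], [0, 0, 0], [0, 0, 0], [0, 0, 0]]' --jaw '[0.9, 0.9, 0.9, 0.9, 0.9]'

```text
time_s: 18.0
tcp_pos: [0.5203, -0.2553, 0.0862]
eef_rot: [-179.9, 0.1, -157.1]
contact_force: [-2.3, 2.9, 9.4]
gripper_width: 0.0292
```

```bash
python3 - <<'E'
from h import *
go(.5195,-.2545,.0858); print(r.get_state()['moment'])
E
```

```text
t 18.0 tcp [ 0.5203 -0.2553  0.0862] rot [-1.7994e+02  6.0000e-02 -1.5712e+02] w 0.0292 F [-2.32  2.93  9.42]
delta tool frac [0.004 0.01  0.004] rows 0.023597168158322135
[0.92464343 0.97470685 0.02996622]
```

```bash
python3 - <<'E'
from h import *
c=cap('side','s5.png'); t=cap('top','t5.png')
a=cv2.resize(c['pixels'][110:200,250:350],None,fx=4.5,fy=4.5,interpolation=cv2.INTER_CUBIC)
b=cv2.resize(t['pixels'][170:260,300:400],None,fx=3.4,fy=4.5,interpolation=cv2.INTER_CUBIC)
cv2.imwrite('pics/c5.png',np.hstack([a,b]))
W=cloud(c);P=c['pixels'].astype(int).max(-1)
m=(np.hypot(W[...,0]-.5195,W[...,1]+.2545)<.032)&(W[...,2]>.05)&(W[...,2]<.085)
vs,us=np.nonzero(m)
for v in range(vs.min(),vs.max()+1):
    k=vs==v
    print(v,[(u,round(float(W[v,u,2])*1000),int(P[v,u])) for u in us[k]])
E
```

```text
152 [(np.int64(292), 82, 79)]
153 [(np.int64(292), 80, 67), (np.int64(293), 85, 49)]
154 [(np.int64(291), 64, 101), (np.int64(292), 78, 49), (np.int64(293), 84, 56)]
155 [(np.int64(289), 67, 112), (np.int64(290), 66, 91), (np.int64(291), 65, 61), (np.int64(292), 73, 46), (np.int64(293), 78, 59), (np.int64(302), 65, 117)]
156 [(np.int64(289), 66, 59), (np.int64(290), 67, 51), (np.int64(291), 67, 51), (np.int64(292), 73, 50), (np.int64(293), 74, 62), (np.int64(294), 85, 86), (np.int64(295), 83, 103), (np.int64(297), 84, 102), (np.int64(300), 84, 93), (np.int64(302), 66, 68), (np.int64(303), 65, 98)]
157 [(np.int64(288), 66, 77), (np.int64(289), 66, 46), (np.int64(290), 67, 50), (np.int64(291), 67, 48), (np.int64(292), 67, 47), (np.int64(293), 71, 60), (np.int64(294), 82, 88), (np.int64(295), 81, 102), (np.int64(296), 83, 103), (np.int64(297), 81, 102), (np.int64(298), 82, 103), (np.int64(299), 83, 102), (np.int64(300), 84, 97), (np.int64(302), 68, 50), (np.int64(303), 67, 57), (np.int64(304), 66, 113)]
158 [(np.int64(287), 59, 95), (np.int64(288), 63, 53), (np.int64(289), 65, 46), (np.
[... 2723 characters left out ...]
(290), 53, 76), (np.int64(291), 55, 79), (np.int64(292), 56, 80), (np.int64(293), 54, 80), (np.int64(294), 57, 80), (np.int64(295), 58, 78), (np.int64(296), 58, 77), (np.int64(297), 58, 77), (np.int64(298), 59, 80), (np.int64(299), 54, 80), (np.int64(300), 55, 82), (np.int64(301), 57, 80), (np.int64(302), 54, 82), (np.int64(303), 51, 76), (np.int64(304), 52, 77)]
165 [(np.int64(291), 51, 81), (np.int64(292), 51, 82), (np.int64(293), 54, 81), (np.int64(294), 54, 82), (np.int64(295), 52, 84), (np.int64(296), 54, 83), (np.int64(297), 52, 84), (np.int64(298), 53, 82), (np.int64(299), 54, 83), (np.int64(300), 56, 81), (np.int64(301), 52, 83)]
166 [(np.int64(296), 51, 81), (np.int64(297), 50, 82)]
```

View pics/c5.png

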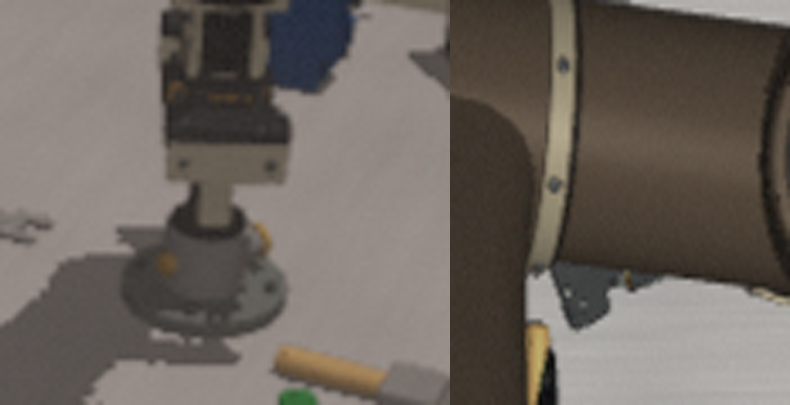

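Request:
apply_moves --slide '[[0, 0, 0.01], [0, 0, 0], [0, 0, 0], [0, 0, 0]]' --turn '[[0, 0, 0], [0, 0, 0], [0, 0, 0], [0, 0, 0]]' --jaw '[0.9, 0.9, 0.9, 0.9]'

```text
time_s: 18.5
tcp_pos: [0.5203, -0.2552, 0.0858]
eef_rot: [-179.9, 0.1, -157.1]
contact_force: [-3.7, 3.5, 15.2]
gripper_width: 0.029
```

Request:
apply_moves --slide '[[0, 0, -0.03], [0.005, 0.01, 0], [0, 0, 0], [0, 0, 0]]' --turn '[[0, 0, 0], [0, 0, 0], [0, 0, 0], [0, 0, 0]]' --jaw '[0.9, 0.9, 0.9, 0.9]'

```text
time_s: 18.9
tcp_pos: [0.5202, -0.2551, 0.0886]
eef_rot: [-179.9, 0.1, -157.1]
contact_force: [-0.1, -0.3, 10.0]
gripper_width: 0.0289
```

```bash
python3 - <<'E'
from h import *
go(.5195,-.2545,.0858); print(r.get_state()['moment'])
E
```

```text
t 18.9 tcp [ 0.5202 -0.2551  0.0886] rot [-1.7986e+02  1.1000e-01 -1.5711e+02] w 0.0289 F [-0.13 -0.31  9.97]
delta tool frac [0.004 0.008 0.028] rows 0.05795547240293979
[-0.28873374  0.35979652 -0.04741238]
```

Request:
apply_moves --slide '[[0, 0, 0.01], [0, 0, 0.01], [0, 0, 0.01], [0, 0, 0.005], [0, 0, 0], [0, 0, 0]]' --turn '[[0, 0, 0], [0, 0, 0], [0, 0, 0], [0, 0, 0], [0, 0, 0], [0, 0, 0]]' --jaw '[0.9, 0.9, 0.9, 0.9, 0.9, 0.9]'

```text
time_s: 19.5
tcp_pos: [0.5202, -0.2551, 0.0857]
eef_rot: [-179.9, 0.1, -157.1]
contact_force: [-2.7, 0.6, 15.8]
gripper_width: 0.0289
```

Request:
apply_moves --slide '[[0, 0, 0.01], [0, 0, 0], [0, 0, 0]]' --turn '[[0, 0, 0], [0, 0, 0], [0, 0, 0]]' --jaw '[0.9, 0.9, 0.9]'

```text
time_s: 19.8
tcp_pos: [0.5202, -0.255, 0.0856]
eef_rot: [-179.8, 0.1, -157.1]
contact_force: [-5.5, 4.0, 24.2]
gripper_width: 0.0295
```

Request:
apply_moves --slide '[[0.004, 0.006, 0.005], [0, 0, 0], [0, 0, 0]]' --turn '[[0, 0, 0], [0, 0, 0], [0, 0, 0]]' --jaw '[0.9, 0.9, 0.9]'

```text
time_s: 20.1
tcp_pos: [0.5202, -0.255, 0.0856]
eef_rot: [-179.8, 0.2, -157.1]
contact_force: [-5.1, 2.1, 25.1]
gripper_width: 0.029
```

```bash
python3 - <<'E'
from h import *
c=cap('side','s6.png'); t=cap('top','t6.png')
s=r.get_state(); go(.5195,-.2545,.0858); print(s['moment'],s['qd'].round(2))
a=cv2.resize(c['pixels'][130:190,265:330],None,fx=9,fy=9,interpolation=cv2.INTER_CUBIC)
cv2.imwrite('pics/c6.png',a); W=cloud(t); print('')
for n,p,z in(('A',(.5022,.3058),.04),('B',(.4585,.287),.04),('teal',(.43,.0192),.039),('green',(.4016,-.0983),.039),('jar',(.751,-.1434),.049),('horn',(.7804,.0668),.12)):
    m=(np.hypot(W[...,0]-p[0],W[...,1]-p[1])<.02)&(abs(W[...,2]-z)<.006); print(n,m.sum(),W[m].mean(0).round(4) if m.any() else '')
E
```

```text
t 20.2 tcp [ 0.5202 -0.255   0.0856] rot [-179.77    0.18 -157.06] w 0.0293 F [-6.69  1.69 25.83]
delta tool frac [ 0.004  0.007 -0.002] rows 0.017734340363109304
[ 0.61070408  1.97603082 -0.05896171] [ 0.1   0.01 -0.02 -0.07 -0.02  0.02]

A 86 [0.5022 0.3058 0.0407]
B 88 [0.4583 0.2872 0.0407]
teal 70 [0.4302 0.0209 0.0386]
green 0 
jar 194 [ 0.7509 -0.143   0.0486]
horn 90 [0.7794 0.0674 0.1227]
```

View pics/c6.png

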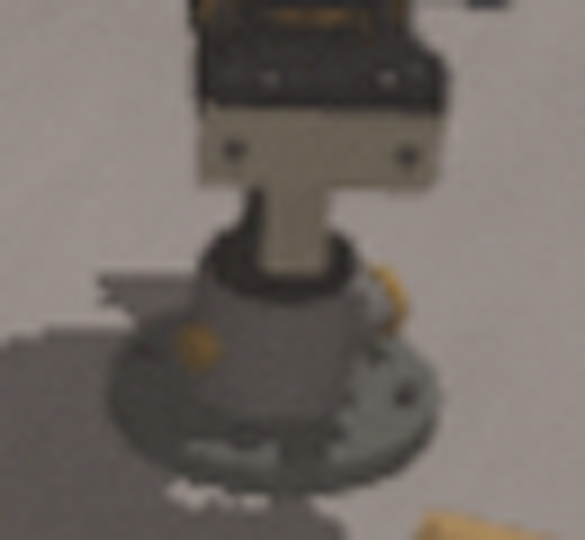

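View pics/t6.png

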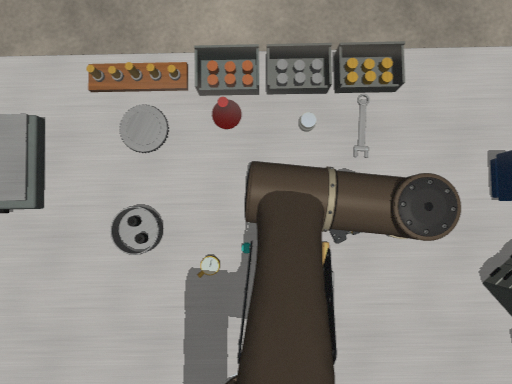

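Request:
apply_moves --slide '[[0.008, 0, 0], [0, 0, 0], [0, 0, 0]]' --turn '[[-0.0025, 0.002, 0], [0, 0, 0], [0, 0, 0]]' --jaw '[0.9, 0.9, 0.9]'

```text
time_s: 20.5
tcp_pos: [0.5202, -0.2551, 0.0856]
eef_rot: [-180.0, 0.1, -157.1]
contact_force: [-3.8, 3.4, 24.7]
gripper_width: 0.0292
```

```bash
python3 - <<'E'
from h import *
s=r.get_state(); go(.5195,-.2545,.0858); print(s['moment'],s['qd'].round(2))
E
```

```text
t 20.5 tcp [ 0.5202 -0.2551  0.0856] rot [-1.7997e+02  8.0000e-02 -1.5705e+02] w 0.0292 F [-3.76  3.35 24.72]
delta tool frac [ 0.004  0.008 -0.002] rows 0.019013176234837507
[1.08790353 1.25434431 0.0021594 ] [ 0.08 -0.09  0.03  0.03  0.04 -0.09]
```

Request:
apply_moves --slide '[[0, 0, 0.006], [0, 0, 0], [0, 0, 0], [0, 0, 0], [0, 0, 0], [0, 0, 0], [0, 0, 0], [0, 0, 0]]' --turn '[[0, 0, 0], [0, 0, 0], [0, 0, 0], [0, 0, 0], [0, 0, 0], [0, 0, 0], [0, 0, 0], [0, 0, 0]]' --jaw '[0.9, 0.9, 0.9, 0.9, 0.9, 0.9, 0.9, 0.9]'

```text
time_s: 21.3
tcp_pos: [0.5202, -0.2551, 0.0856]
eef_rot: [-180.0, 0.1, -157.0]
contact_force: [-5.7, 3.8, 29.0]
gripper_width: 0.0291
```

The push is steady at 29 N with no further travel, so the flange is on the hard stop. Handing in while still holding it down.

```bash
python3 - <<'E'
from h import *
print(r.close_job()); go(.5195,-.2545,.0858)
E
```

```text
the job is handed in; nothing more can be done
None
the job is handed in; nothing more can be done
```

I put both slim black carriers in the tin and set the wide flanged one in the valve bore. I then pressed it onto the rim and handed the job in at about 21 s of robot time, still gripping and pushing down.

**Slim carriers:** the last top view shows both standing upright in the tin, at about (0.502, 0.306) and (0.458, 0.287).

**Wide carrier:**
- **Push:** it held at 29 N, about 12 N of that into the spring. The last increases in push moved the tool no further: it stayed at z = 0.0856 against 0.0858 expected for a seated flange.
- **Tilt and fit:** the tool was tilted by about 0.1°. The last side view, taken just before the final small trim and the last push, shows the flange level on the rim.
- **Sideways force:** I lifted it 3 mm, re-centred it and pressed again because of a side load. About 7 N of sideways force remained at hand-in, which I took to be friction at the rim.

**Other things on the counter:** the jar, horn and turquoise look-alike measured in the same place to within 2 mm. The lid, gauge and spanner look unmoved. The arm hid the green look-alike, the safety pin and most of the brush in the last picture, so I could not recheck those.

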